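# Clamp a tube rack on an orbital shaker

## Task

Clamp the tube rack on the shaker for a run: lift the clamp's release bar and hold it fully up while you slide the clamp across, pushing the rack home, square against the end stop, until the clamp's sprung jaw is pressed most of the way in; then let the bar down so that its blades catch in the nearest notches and the clamp stays tight on the rack by itself. Do not ram the rack, do not force the clamp or its blades against the rails, and leave the glassware and the rubber bulb alone.

Things in the scene. Friction and masses are not known exactly. Their poses are not given: they have to be found in the camera images.
- shaker: Fixed orbital shaker, 310 (x) x 350 (y) mm. Origin: centre of its underside on the bench; +y is the way the clamp closes. Platform top 110 mm up. Across its +y end a fixed, rubber-faced end stop (220 mm wide, 34 high) faces -y. The last user bolted it on and its place is not measured: the face is 85 to 140 mm from the centre in +y, to be found by feel.
- rail_mid (a point): Middle of the top edge of the notched steel rail on the shaker's -x side, 132 mm up. Two such rails, 12 mm wide, run along y at x = -135 and +135 mm. Notches 4 mm deep, 4 mm wide, one every 6 mm; the clamp's blades are 2.5 mm thick with rounded edges. A blade may rest on top of the rail or hang on a notch's edge, the bar then 2 to 4 mm too high. Axes as the shaker's.
- clamp (a joint): Slide of the clamp carriage along the shaker's +y, m, 0 to 0.165. At 0 the release bar is at y = -115 mm in the shaker's frame. The blades fit the notches at multiples of 0.006 (within 0.7 mm). Dry friction 1 N plus grease drag of 80 N per m/s. The carriage is an aluminium beam between the rails; its highest part, two guide posts at x = -95 and +95 mm, is 61 mm above the platform.
- bar: Release bar: round steel grip bar, 12 mm thick, along x, 110 mm free between its uprights, axes as the shaker's. Origin: its middle, 200 mm above the shaker's underside with the blades down in the notches, 204 with them on top of the rail between notches. Slides up by at most 7 mm to a stop; clear above 4 mm. A spring presses it down, 5 to 6.6 N in all. Free space for 50 mm below it.
- jaw: Sprung jaw on the clamp's +y side: upright rubber-faced plate, 150 (x) x 34 (z) mm. Origin: middle of its face, 24 mm above the platform, 52 mm from the bar in +y when free. It gives way up to 14 mm towards the bar: 3 N to start, 11.4 N fully in, then solid. When the clamp is let go, this spring drives it back until the blades drop into a notch, by up to about 6 mm.
- rack: Loose beige tube rack with micro tubes on the platform between jaw and end stop, not yet against the stop and a little askew; 150 (x) x 70 (y) x 50 (z) mm, tube caps up to 58 mm, 0.2 to 0.4 kg. Origin: centre of its underside; long side along x.
- beaker: Bystander: glass beaker, 84 mm wide, 110 mm high, on the bench beside the shaker. Origin: centre of its foot.
- bottle: Bystander: amber bottle, 60 mm wide, 120 mm high with its cap, on the bench beside the shaker. Origin: centre of its foot.
- bulb: Bystander: rubber pipette bulb, 56 mm wide, 86 mm high, standing on the bench beside the shaker. Origin: centre of its foot.
Mind the look-alikes: they are no part of the job. Leave any yellow look-alike of the rack alone.

How it is judged:
On the way, in this order (a step that is already met when the one before it is completed fails the run):
1. the release bar is lifted clear of the notches, before the rack is touched (z of bar in the frame of shaker above 0.2046 m and contact force between jaw and rack below 0.5 N), for 0.2 s.
2. with the bar still held up, the sprung jaw presses the rack home with at least 7.5 N (half-way in) (z of bar in the frame of shaker above 0.2044 m and contact force between jaw and rack above 7.5 N), for 0.2 s.
At the end, for the whole second after the job is handed in: Release bar fully down (within 1.5 mm), blades in the notches; the clamp, let go, holds by itself with the jaw pressing the rack against the end stop with 3.7 to 20 N; the rack upright and square to the shaker within 2 degrees, all at rest (z of bar in the frame of shaker below 0.2015 m and contact force between jaw and rack between 3.7 and 20 N and angle between the y axis of rack and the y axis of shaker, either way round below 0.035 rad and angle between rack's own z axis and vertical below 0.04 rad and linear speed of rack below 0.01 m/s and velocity of joint clamp between -0.005 and 0.005 m/s); the robot touches nothing.
It fails at once if the rack is rammed or crushed: the jaw presses it with more than 20 N (contact force between jaw and rack above 20 N).
It fails at once if the clamp is forced against its rails: more than 60 N between the blades and the rails (contact force between bar and shaker above 60 N).
It fails at once if the rack is tipped over or lifted (angle between rack's own z axis and vertical above 0.2 rad or z of rack in the frame of shaker above 0.125 m).
It fails at once if a bystander is moved by more than 20 mm or tipped (distance of any of beaker, bottle, bulb from where it was at the start of the episode above 0.02 m or angle between any of beaker, bottle, bulb's own z axis and vertical above 0.3 rad).
It also fails if it takes over 51 s, if anything falls off the work surface, if the arm or the gripper's body presses on something with over 40 N, if the wrist force passes 120 N, or if a joint passes its speed limit or range.

## Robot

A 6-joint arm with a two-finger parallel gripper is mounted at the origin on the work surface. World frame = base frame: x ahead of the robot, y to its left, z up, the work surface at z = 0. Lengths are in m, angles in rad, forces in N, time in s.
With the tool pointing down it reaches from about 0.4 to 0.825 m from the base axis. Payload 7 kg.
Tool frame: the origin (TCP) lies between the finger pads; the fingertips stand 22 mm ahead of it and the grasp point (between the pads) lies 3 mm ahead of it; z points along the fingers, y is the direction in which the jaws open and shut (so a half turn about z gives the same grasp; the last joint's range is limited). The gripper opens to 88 mm and grips with 3 to 60 N. Pads are 19 mm wide; open, the fingers measure 130 mm over their backs; the gripper's body (78 mm by 193 mm) begins 47 mm behind the grasp point.
Start: joints at [-1, 0.359, 0.012, 0, -1.224, -0.288], TCP at [0.188, -0.648, 0.249] pointing down, gripper open.
Joint ranges: [-3.07, 3.07], [-1.43, 2.12], [-1.02, 1.25], [-3.03, 1.67], [-3.05, -0], [-3.03, 3.03]. Speed limits (rad/s): [2.39, 2.39, 3.01, 3.14, 3.14, 3.14].

## Interface

Orientations are given as [roll, pitch, yaw] about the fixed x, y, z axes, in that order (R = Rz(yaw) Ry(pitch) Rx(roll)).
In Python, from station import * gives the robot as it stands. The module is installed in compiled form; this text tells all that it offers.
- The arm moves only by the tool move_arm, never from a script. Its argument "rows" is a list of rows, each an object with "delta_rot": the turn, a rotation vector about the world's x, y, z in degrees, a list of three; "delta_pos": the shift along the world's x, y, z in cm, a list of three; "hand": the finger opening in cm, from 0 to 8.76. A call has exactly 10 rows; each row shifts and turns the commanded pose from where the row before left it; what a row does not reach is not made up. A row lasts 1/10 s, in which the tool goes at most 50 mm and 8.59 degrees, less where a joint would pass 70% of its speed; a pose out of reach is approached as far as the arm can. A call is refused whole if a number of a shift passes 5 or a number of a turn 8.59, either way. A call with a gripper value outside its range is refused whole. The fingers move at their own pace and stop on an object; "force" is the grip in N (left out, the last holds). Time passes only in rows, so rows that do not move let the fingers close, or fill a call up. It gives the time, the measured TCP pose, the force and the opening at its end, in the units of the state.
- get_state(): the state, without advancing time (a new reading comes with each control period).
- grab_frame(name): name is "scene" or "top"; returns the picture (480x640x3 uint8, blue, green, red); there is no depth.
- camera_info(name): a dict with "camera_matrix" (3x3 intrinsics, pixels), "world_from_camera" (4x4, takes a point from camera to world coordinates). Camera axes: x right, y down, z forward; pixel columns grow to the right and rows downward; lengths in m; the calibration is good to about 2 mm. A picture is of the moment at which its call begins. camera_info takes no time and is no camera call.
- job_done(): hands the job in, once; it reports no verdict.
The state is a dict: "t": time; "q": joint angles; "qd": joint speeds; "joint_efforts": joint torques, N m; "eef_pos": TCP position; "ee_rot": TCP orientation; "force": force on the tool from outside, world axes, zero at the start; "moment": the same for the moment, N m; "width": finger opening in m.
Only numpy, scipy, OpenCV 4.12 (cv2) and the standard library are available. Lean on these libraries where they do the work, as an engineer would, in place of code of your own. Each camera call takes 0.05 s, during which the arm holds its last target.

## Working session

There is one attempt and no reset: what is moved stays moved. The work goes in short steps, Python scripts to look and compute and a tool call to move; the robot and the scene stay as the last step left them, time stands still between calls to the robot, and variables do not carry over. Pictures are saved under pics/ and viewed, and the job is handed in when it is done.

Besides the shell and the picture viewer there is one more tool, called after "Call:" by a JSON object that holds its "fn" and its "kwargs", one argument or row to a line. move_arm: Moves the arm, as the interface text tells. Its arguments: {"type":"object","properties":{"rows":{"type":"array"},"force":{"type":"number"}},"required":["rows"]}

```bash
mkdir -p pics; python3 - <<'E'
from station import *
import cv2,numpy as np
for n in ("scene","top"):
    cv2.imwrite(f"pics/{n}0.png",grab_frame(n)); c=camera_info(n); print(n,np.round(c["camera_matrix"],1).tolist(),np.round(c["world_from_camera"],4).tolist())
print(get_state())
E
```

```text
scene [[483.4, 0.0, 322.3], [0.0, 483.4, 240.7], [0.0, 0.0, 1.0]] [[-0.5658, 0.5126, -0.6458, 1.2396], [0.8245, 0.3483, -0.446, 0.5019], [-0.0037, -0.7848, -0.6197, 0.8615], [0.0, 0.0, 0.0, 1.0]]
top [[596.2, 0.0, 323.2], [0.0, 596.2, 242.9], [0.0, 0.0, 1.0]] [[0.01, -0.9975, 0.0702, 0.3817], [-0.9999, -0.01, 0.0001, 0.0047], [0.0006, -0.0702, -0.9975, 1.5911], [0.0, 0.0, 0.0, 1.0]]
{'t': 0.1, 'q': array([-9.99886477e-01,  3.59327004e-01,  1.11646342e-02, -2.84541563e-04,
       -1.22408070e+00, -2.88085627e-01]), 'qd': array([ 0.00044761, -0.0001904 ,  0.00058617,  0.00044908, -0.00099453,
       -0.00045552]), 'joint_efforts': array([-1.09049433e-03, -5.84160948e+01,  2.93750453e+01,  7.01544866e+00,
        1.02289821e-02, -1.69371827e-05]), 'eef_pos': array([ 0.18822716, -0.64782063,  0.24771923]), 'ee_rot': array([ 3.14012953e+00, -1.54600628e-04, -2.85886520e+00]), 'force': array([ 0.85625016,  0.03658342, -0.38801651]), 'moment': array([ 0.02406525,  0.02298589, -0.02339203]), 'width': 0.08736924771496808}
```

View pics/scene0.png

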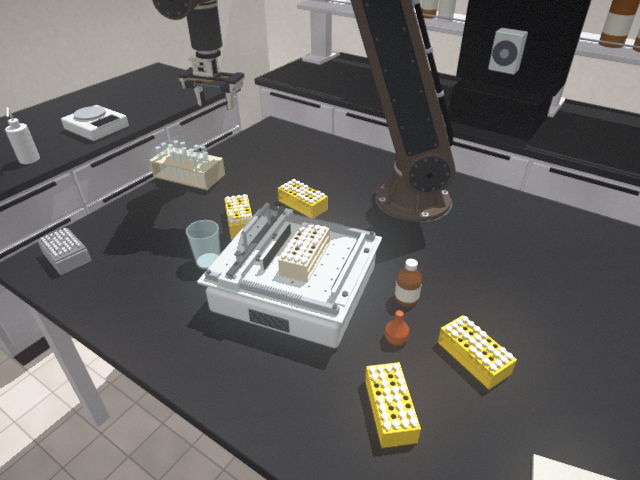

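View pics/top0.png

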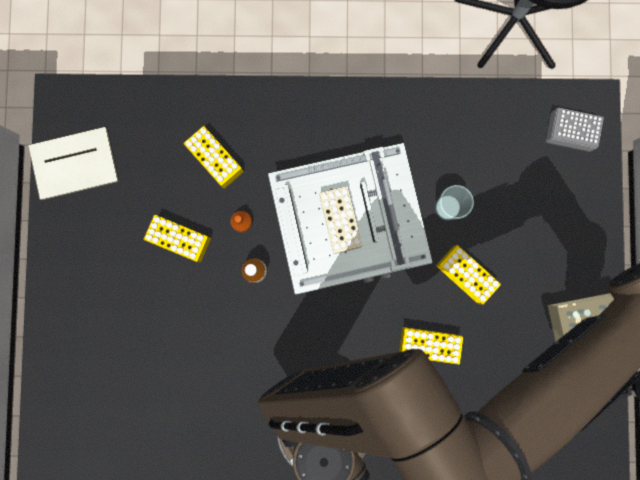

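The scene view shows the shaker near (295,275) with the beige rack on its platform at about (305,250). In the top view it is at (350,218), the rack at (340,218) and the clamp at (385,205), on the world -y side. Racks seen in the top view:
- Four yellow ones at (213,155), (177,238), (470,275) and (432,345), which are look-alikes.
- A beige stand on the bench at (580,315), which is not on the platform.
- The beige rack at (340,218), which lies between jaw and stop. This is the one meant.

I'll confirm it in enlarged crops.

```bash
python3 - <<'E'
import cv2
a=cv2.imread("pics/top0.png")[130:310,255:455]; cv2.imwrite("pics/top0c.png",cv2.resize(a,None,fx=3.3,fy=3.3,interpolation=cv2.INTER_CUBIC))
a=cv2.imread("pics/scene0.png")[190:345,195:395]; cv2.imwrite("pics/scene0c.png",cv2.resize(a,None,fx=3.8,fy=3.8,interpolation=cv2.INTER_CUBIC))
E
```

```text
(no output)
```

View pics/top0c.png

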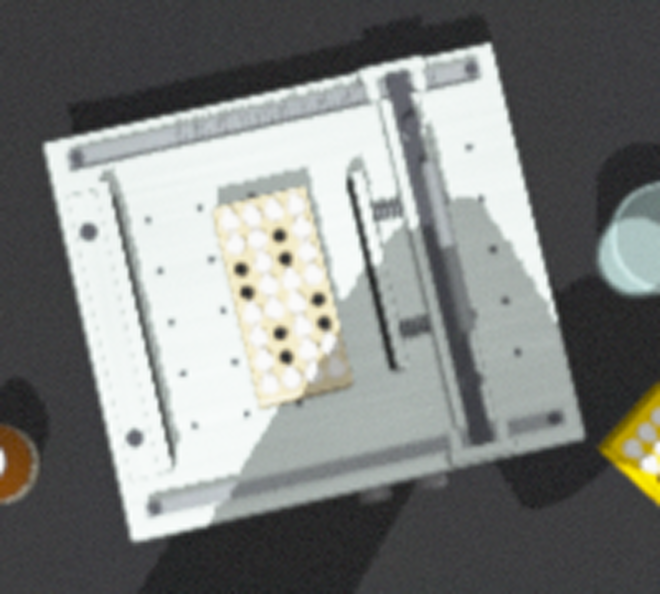

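View pics/scene0c.png

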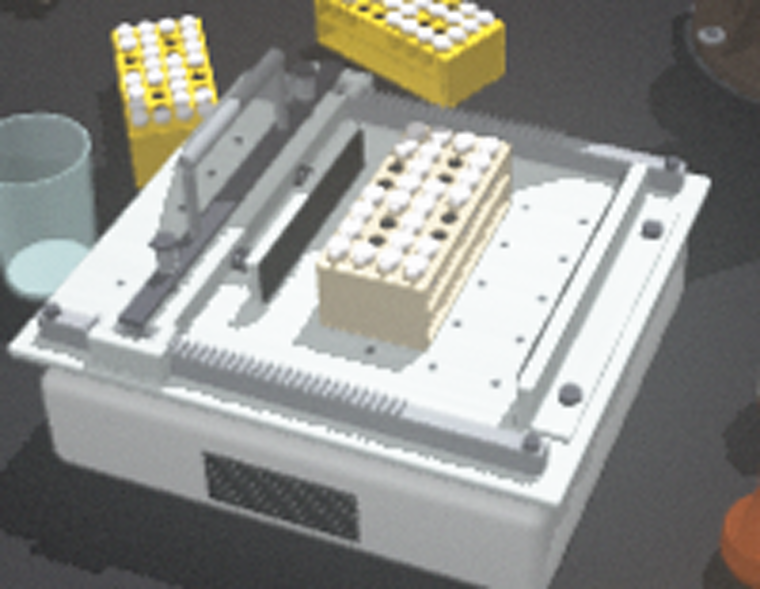

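The crops confirm the beige rack with white caps is between the black-faced jaw and the end stop. In the top crop the platform corners are at (45,143), (492,43), (583,437) and (133,541). The grip bar is the light strip at (438,205).

```bash
cat > h.py <<'E'
from station import camera_info
import numpy as np,cv2
def ray(n,uv):
    c=camera_info(n);T=np.array(c["world_from_camera"]);K=np.array(c["camera_matrix"])
    d=T[:3,:3]@np.linalg.solve(K,[uv[0],uv[1],1]);return T[:3,3],d
def onz(n,uv,z):
    o,d=ray(n,uv);return o+d*(z-o[2])/d[2]
def proj(n,p):
    c=camera_info(n);T=np.array(c["world_from_camera"]);K=np.array(c["camera_matrix"])
    q=K@(T[:3,:3].T@(np.array(p)-T[:3,3]));return q[:2]/q[2]
E
python3 - <<'E'
from h import *
C=np.array([[45,143],[492,43],[583,437],[133,541]])/3.3+[255,130]
W=np.array([onz("top",c,.11) for c in C]);print(W.round(4)); 
print([np.linalg.norm(W[i]-W[i-1]).round(4) for i in range(4)])
B=np.array([[76,157],[472,67],[556,418],[153,507]])/3.3+[255,130]
V=np.array([onz("top",c,.134) for c in B]);print(V.round(4),W.mean(0),V.mean(0));print([np.linalg.norm(V[i]-V[i-1]).round(4) for i in range(4)])
# y axis: right->left
for M in(W,V):
    y=M[0]+M[3]-M[1]-M[2];x=M[0]+M[1]-M[2]-M[3];print(np.degrees(np.arctan2(-y[0],y[1])),np.degrees(np.arctan2(x[1],x[0])))
# blobs of platform corners in scene
S=np.array([[10,350],[710,180],[553,500],])/3.8+[195,190]
print([onz("scene",s,.11).round(4) for s in S])
E
```

```text
[[ 0.6597  0.1436  0.11  ]
 [ 0.7403 -0.1965  0.11  ]
 [ 0.44   -0.2652  0.11  ]
 [ 0.3586  0.0726  0.11  ]]
[np.float64(0.3093), np.float64(0.3495), np.float64(0.308), np.float64(0.3475)]
[[ 0.6448  0.118   0.134 ]
 [ 0.7161 -0.1782  0.134 ]
 [ 0.453  -0.2408  0.134 ]
 [ 0.3842  0.0571  0.134 ]] [ 0.54966485 -0.06136327  0.11      ] [ 0.54951482 -0.06099965  0.134     ]
[np.float64(0.2677), np.float64(0.3046), np.float64(0.2704), np.float64(0.3057)]
13.446036689968455 13.073159423493957
13.266422061978204 13.266169027965049
[array([ 0.7399, -0.187 ,  0.11  ]), array([0.3605, 0.0779, 0.11  ]), array([0.6578, 0.145 , 0.11  ])]
```

```bash
cat >> h.py <<'E'
yaw=np.radians(13.27);c0=np.array([.5495,-.0612,0]);R=np.array([[np.cos(yaw),-np.sin(yaw),0],[np.sin(yaw),np.cos(yaw),0],[0,0,1]])
def w(p): return c0+R@np.array(p)
def sh(p): return R.T@(np.array(p)-c0)
E
python3 - <<'E'
from h import *
print(w([0,-.115,.2]))
for n,off,k in(("top",(255,130),3.3),("scene",(195,190),3.8)):
    im=cv2.imread(f"pics/{n}0c.png")
    for x in(-.055,0,.055):
        p=(proj(n,w([x,-.115,.2]))-off)*k; print(n,p.round()); cv2.circle(im,tuple(int(v) for v in p),4,(0,0,255),1)
    cv2.imwrite(f"pics/{n}0m.png",im)
E
```

```text
[ 0.57589712 -0.17312941  0.2       ]
top [494. 315.]
top [476. 240.]
top [459. 166.]
scene [237.  56.]
scene [196. 102.]
scene [152. 152.]
```

View pics/top0m.png

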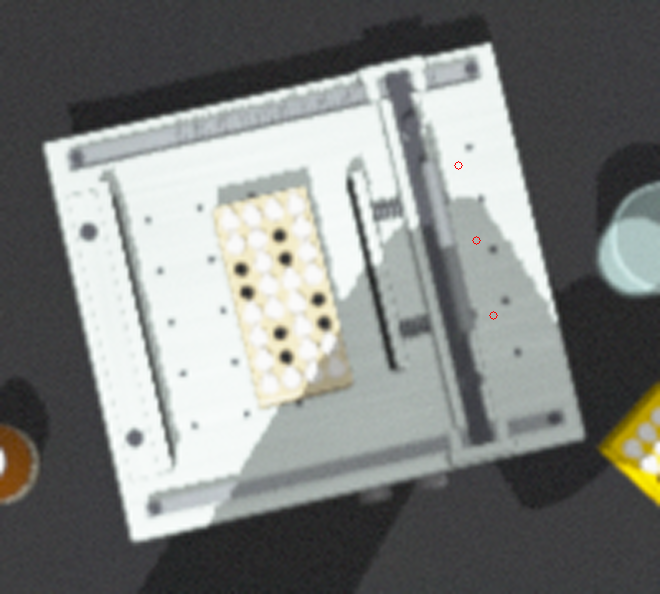

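View pics/scene0m.png

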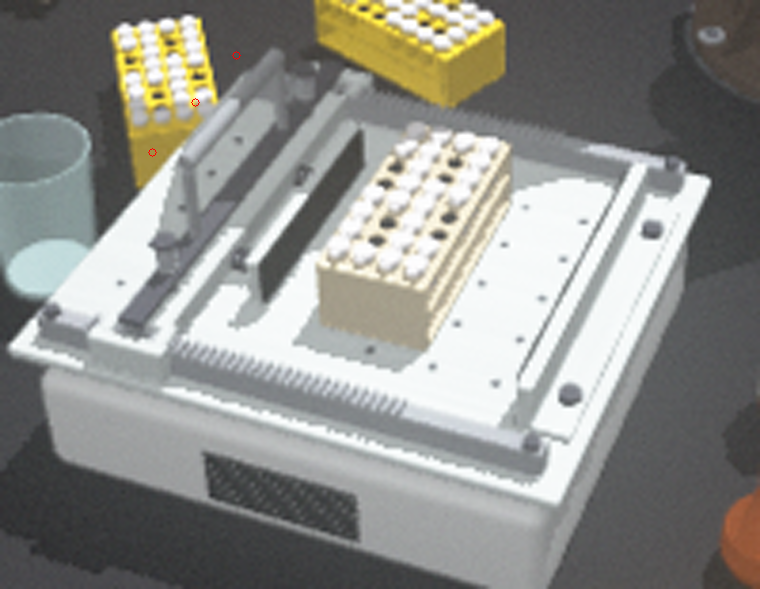

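The markers for joint 0 miss the bar by about 35 px in both views, so the clamp already stands some 30 mm along. I'll solve for the offset.

```bash
python3 - <<'E'
from h import *
n="top";off=(255,130);k=3.3
a=cv2.imread("pics/top0.png")[165:240,365:410]; 
im=cv2.resize(a,None,fx=8,fy=8,interpolation=cv2.INTER_CUBIC)
b=cv2.imread("pics/scene0.png")[195:265,225:285]; im2=cv2.resize(b,None,fx=8,fy=8,interpolation=cv2.INTER_CUBIC)
for s,col in((.024,(0,0,255)),(.03,(0,255,0)),(.036,(255,0,0))):
    for x in(-.055,0,.055):
        for I,n,o in((im,"top",(365,165)),(im2,"scene",(225,195))):
            p=(proj(n,w([x,-.115+s,.2]))-o+.5)*8; cv2.circle(I,tuple(int(v) for v in p),4,col,1)
h=max(im.shape[0],im2.shape[0]);f=np.zeros((h,im.shape[1]+im2.shape[1],3),np.uint8);f[:im.shape[0],:im.shape[1]]=im;f[:im2.shape[0],im.shape[1]:]=im2
cv2.imwrite("pics/z1.png",f);print(f.shape)
E
```

```text
(600, 840, 3)
```

View pics/z1.png

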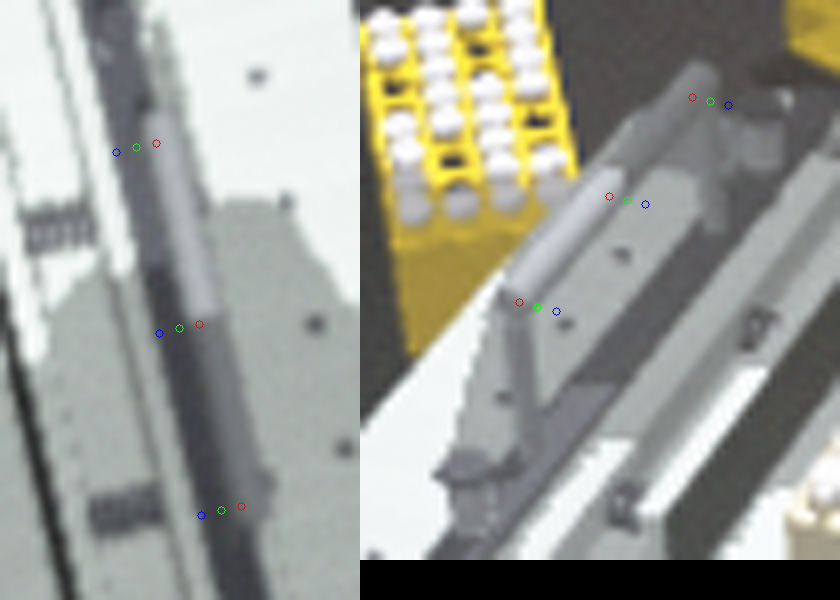

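Measured clamp offset is about 21 to 22 mm, so the bar middle is near (0.571, -0.152). Tool yaw needs about -2.9°, which puts the jaws along shaker y. I'll move above the bar.

Call:
{"fn": "move_arm", "kwargs": {
  "rows": [
    {"delta_pos":[1.0,1.3,0.2],"delta_rot":[0,0,-0.3],"hand":7},
    {"delta_pos":[1.9,2.5,0],"delta_rot":[0,0,-0.3],"hand":7},
    {"delta_pos":[2.2,2.8,0],"delta_rot":[0,0,-0.3],"hand":6},
    {"delta_pos":[2.2,2.8,0],"delta_rot":[0,0,-0.3],"hand":6},
    {"delta_pos":[2.2,2.8,0],"delta_rot":[0,0,-0.3],"hand":6},
    {"delta_pos":[2.2,2.8,0],"delta_rot":[0,0,-0.3],"hand":6},
    {"delta_pos":[2.2,2.8,0],"delta_rot":[0,0,-0.3],"hand":6},
    {"delta_pos":[2.2,2.8,0],"delta_rot":[0,0,-0.3],"hand":6},
    {"delta_pos":[2.2,2.8,0],"delta_rot":[0,0,-0.3],"hand":6},
    {"delta_pos":[2.2,2.8,0],"delta_rot":[0,0,-0.2],"hand":6}
  ],
  "force": 8
}}

```text
t: 1.1
eef_pos: [0.394, -0.3843, 0.2506]
ee_rot: [3.141, 0.0, -2.91]
force: [0.4, -0.5, -0.2]
width: 0.0602
```

Call:
{"fn": "move_arm", "kwargs": {
  "rows": [
    {"delta_pos":[2.2,2.8,0],"delta_rot":[0,0,0],"hand":5},
    {"delta_pos":[2.2,2.8,0],"delta_rot":[0,0,0],"hand":5},
    {"delta_pos":[2.2,2.8,0],"delta_rot":[0,0,0],"hand":5},
    {"delta_pos":[2.2,2.8,0],"delta_rot":[0,0,0],"hand":5},
    {"delta_pos":[2.2,2.8,0],"delta_rot":[0,0,0],"hand":5},
    {"delta_pos":[2.2,2.8,0],"delta_rot":[0,0,0],"hand":5},
    {"delta_pos":[2.0,2.6,0],"delta_rot":[0,0,0],"hand":5},
    {"delta_pos":[1.5,2.0,0],"delta_rot":[0,0,0],"hand":5},
    {"delta_pos":[0.8,1.2,0],"delta_rot":[0,0,0],"hand":5},
    {"delta_pos":[0,0,0],"delta_rot":[0,0,0],"hand":5}
  ]
}}

```text
t: 2.1
eef_pos: [0.5688, -0.1585, 0.2502]
ee_rot: [3.141, -0.0, -2.907]
force: [0.2, 0.2, -0.1]
width: 0.0498
```

Call:
{"fn": "move_arm", "kwargs": {
  "rows": [
    {"delta_pos":[0.2,0.6,0],"delta_rot":[0,0,-0.2],"hand":5},
    {"delta_pos":[0,0,-0.6],"delta_rot":[0,0,0],"hand":5},
    {"delta_pos":[0,0,-0.8],"delta_rot":[0,0,0],"hand":5},
    {"delta_pos":[0,0,-0.8],"delta_rot":[0,0,0],"hand":5},
    {"delta_pos":[0,0,-0.8],"delta_rot":[0,0,0],"hand":5},
    {"delta_pos":[0,0,-0.8],"delta_rot":[0,0,0],"hand":5},
    {"delta_pos":[0,0,-0.6],"delta_rot":[0,0,0],"hand":5},
    {"delta_pos":[0,0,-0.3],"delta_rot":[0,0,0],"hand":4},
    {"delta_pos":[0,0,0],"delta_rot":[0,0,0],"hand":3.5},
    {"delta_pos":[0,0,0],"delta_rot":[0,0,0],"hand":3}
  ]
}}

```text
t: 3.1
eef_pos: [0.5705, -0.1542, 0.2038]
ee_rot: [-3.141, 0.0, -2.913]
force: [0.5, -0.1, -0.7]
width: 0.0329
```

```bash
python3 - <<'E'
from station import *
from h import *
a=grab_frame("scene")[140:290,195:345]; b=grab_frame("top")[130:310,300:460]
f=np.zeros((600,790,3),np.uint8)
a=cv2.resize(a,None,fx=2.8,fy=2.8,interpolation=cv2.INTER_CUBIC);b=cv2.resize(b,None,fx=2.3,fy=2.3,interpolation=cv2.INTER_CUBIC)
f[:a.shape[0],:a.shape[1]]=a;f[:b.shape[0],420:420+b.shape[1]]=b;cv2.imwrite("pics/g1.png",f)
s=get_state();print(s["eef_pos"],sh(s["eef_pos"]),s["force"],s["width"])
E
```

```text
[ 0.57059367 -0.15415623  0.20396568] [-0.00080674 -0.09531606  0.20396568] [-0.89141716 -0.16960675 -0.41969838] 0.03106622381477903
```

View pics/g1.png

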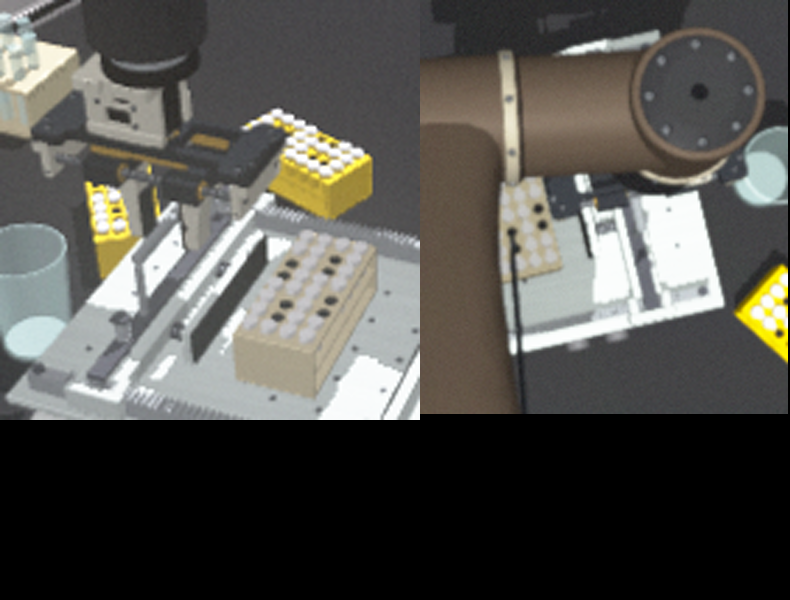

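The scene crop shows the fingers straddling the grip bar at about (185,225), with nothing touched. Closing gently.

Call:
{"fn": "move_arm", "kwargs": {
  "rows": [
    {"delta_pos":[0,0,0],"delta_rot":[0,0,0],"hand":2.6},
    {"delta_pos":[0,0,0],"delta_rot":[0,0,0],"hand":2.2},
    {"delta_pos":[0,0,0],"delta_rot":[0,0,0],"hand":1.9},
    {"delta_pos":[0,0,0],"delta_rot":[0,0,0],"hand":1.6},
    {"delta_pos":[0,0,0],"delta_rot":[0,0,0],"hand":1.4},
    {"delta_pos":[0,0,0],"delta_rot":[0,0,0],"hand":1.2},
    {"delta_pos":[0,0,0],"delta_rot":[0,0,0],"hand":1.0},
    {"delta_pos":[0,0,0],"delta_rot":[0,0,0],"hand":0.8},
    {"delta_pos":[0,0,0],"delta_rot":[0,0,0],"hand":0.5},
    {"delta_pos":[0,0,0],"delta_rot":[0,0,0],"hand":0.3}
  ],
  "force": 8
}}

```text
t: 4.2
eef_pos: [0.5703, -0.1542, 0.2036]
ee_rot: [-3.142, 0.0, -2.913]
force: [-0.3, 1.4, 0.5]
width: 0.0114
```

```bash
python3 - <<'E'
from station import *
from h import *
s=get_state();print(s["eef_pos"],sh(s["eef_pos"]),s["force"],R.T@s["force"],s["moment"],s["width"])
E
```

```text
[ 0.57034706 -0.15416939  0.20355021] [-0.00104978 -0.09527226  0.20355021] [-0.32458934  1.44028279  0.47659066] [0.01468019 1.47633236 0.47659066] [0.37075806 0.03830545 0.06394133] 0.01135124257147668
```

Gripped with only about 1.5 N sideways. Now I'll firm the grip and lift slowly to the stop.

Call:
{"fn": "move_arm", "kwargs": {
  "rows": [
    {"delta_pos":[0,0,0],"delta_rot":[0,0,0],"hand":0.3},
    {"delta_pos":[0,0,0],"delta_rot":[0,0,0],"hand":0.3},
    {"delta_pos":[0,0,0.1],"delta_rot":[0,0,0],"hand":0.3},
    {"delta_pos":[0,0,0.1],"delta_rot":[0,0,0],"hand":0.3},
    {"delta_pos":[0,0,0.1],"delta_rot":[0,0,0],"hand":0.3},
    {"delta_pos":[0,0,0.1],"delta_rot":[0,0,0],"hand":0.3},
    {"delta_pos":[0,0,0.1],"delta_rot":[0,0,0],"hand":0.3},
    {"delta_pos":[0,0,0.1],"delta_rot":[0,0,0],"hand":0.3},
    {"delta_pos":[0,0,0],"delta_rot":[0,0,0],"hand":0.3},
    {"delta_pos":[0,0,0],"delta_rot":[0,0,0],"hand":0.3}
  ],
  "force": 30
}}

```text
t: 5.2
eef_pos: [0.5703, -0.1541, 0.2095]
ee_rot: [3.142, 0.0, -2.913]
force: [2.5, -0.7, -7.3]
width: 0.0111
```

```bash
cat > st.py <<'E'
from station import *
from h import *
F=[get_state() for _ in range(5)]
s=F[-1];print("t",s["t"],"sh",sh(s["eef_pos"]).round(4),"Fsh",(R.T@np.mean([f["force"] for f in F],0)).round(2),"M",(R.T@s["moment"]).round(2),"w",round(s["width"],4))
E
python3 st.py
```

```text
t 5.2 sh [-0.0011 -0.0952  0.2095] Fsh [ 2.3  -1.28 -7.33] M [-0.38 -0.83  0.  ] w 0.0111
```

```bash
python3 - <<'E'
from h import *
def P(u,v,z): return sh(onz("top",(u/3.3+255,v/3.3+130),z)).round(4)
print("stop",P(108,175,.144),P(172,465,.144))
print("rack",P(217,205,.16),P(303,188,.16),P(352,385,.16),P(262,407,.16))
print("jaw",P(350,175,.151),P(393,368,.151))
E
```

```text
stop [0.1136 0.1319 0.144 ] [-0.1069  0.1324  0.144 ]
rack [0.0714 0.0583 0.16  ] [ 0.0698 -0.006   0.16  ] [-0.0793 -0.0086  0.16  ] [-0.0805  0.0589  0.16  ]
jaw [ 0.073  -0.0427  0.151 ] [-0.0733 -0.0415  0.151 ]
```

Call:
{"fn": "move_arm", "kwargs": {
  "rows": [
    {"delta_pos":[0,0,0.05],"delta_rot":[0,0,0],"hand":0.3},
    {"delta_pos":[-0.02,0.1,0],"delta_rot":[0,0,0],"hand":0.3},
    {"delta_pos":[-0.05,0.2,0],"delta_rot":[0,0,0],"hand":0.3},
    {"delta_pos":[-0.05,0.2,0],"delta_rot":[0,0,0],"hand":0.3},
    {"delta_pos":[-0.04,0.2,0],"delta_rot":[0,0,0],"hand":0.3},
    {"delta_pos":[-0.05,0.2,0],"delta_rot":[0,0,0],"hand":0.3},
    {"delta_pos":[-0.05,0.2,0],"delta_rot":[0,0,0],"hand":0.3},
    {"delta_pos":[-0.04,0.2,0],"delta_rot":[0,0,0],"hand":0.3},
    {"delta_pos":[-0.05,0.2,0],"delta_rot":[0,0,0],"hand":0.3},
    {"delta_pos":[-0.05,0.2,0],"delta_rot":[0,0,0],"hand":0.3}
  ]
}}

```text
t: 6.2
eef_pos: [0.5662, -0.137, 0.2101]
ee_rot: [3.142, -0.0, -2.913]
force: [2.8, -2.5, -7.0]
width: 0.0111
```

```bash
python3 st.py
```

```text
t 6.2 sh [-0.0011 -0.0776  0.2101] Fsh [ 2.17 -3.04 -7.03] M [-0.94 -0.67  0.08] w 0.0111
```

Sliding freely, with about 3 N of drag. The images put the stop face near +132 mm, so contact should come with the bar near +10 mm. I'll continue at 2 to 2.5 cm/s.

Call:
{"fn": "move_arm", "kwargs": {
  "rows": [
    {"delta_pos":[-0.05,0.2,0],"delta_rot":[0,0,0],"hand":0.3},
    {"delta_pos":[-0.05,0.2,0],"delta_rot":[0,0,0],"hand":0.3},
    {"delta_pos":[-0.04,0.2,0],"delta_rot":[0,0,0],"hand":0.3},
    {"delta_pos":[-0.05,0.2,0],"delta_rot":[0,0,0],"hand":0.3},
    {"delta_pos":[-0.05,0.2,0],"delta_rot":[0,0,0],"hand":0.3},
    {"delta_pos":[-0.04,0.2,0],"delta_rot":[0,0,0],"hand":0.3},
    {"delta_pos":[-0.05,0.2,0],"delta_rot":[0,0,0],"hand":0.3},
    {"delta_pos":[-0.05,0.2,0],"delta_rot":[0,0,0],"hand":0.3},
    {"delta_pos":[-0.04,0.2,0],"delta_rot":[0,0,0],"hand":0.3},
    {"delta_pos":[-0.05,0.2,0],"delta_rot":[0,0,0],"hand":0.3}
  ]
}}

```text
t: 7.2
eef_pos: [0.5615, -0.1172, 0.2101]
ee_rot: [-3.141, -0.0, -2.913]
force: [3.0, -4.0, -6.4]
width: 0.0111
```

```bash
python3 st.py
```

```text
t 7.2 sh [-0.0011 -0.0573  0.2101] Fsh [ 2.01 -4.57 -6.45] M [-1.66 -0.44  0.03] w 0.0111
```

Call:
{"fn": "move_arm", "kwargs": {
  "rows": [
    {"delta_pos":[-0.05,0.2,0],"delta_rot":[0,0,0],"hand":0.3},
    {"delta_pos":[-0.05,0.2,0],"delta_rot":[0,0,0],"hand":0.3},
    {"delta_pos":[-0.04,0.2,0],"delta_rot":[0,0,0],"hand":0.3},
    {"delta_pos":[-0.05,0.2,0],"delta_rot":[0,0,0],"hand":0.3},
    {"delta_pos":[-0.05,0.2,0],"delta_rot":[0,0,0],"hand":0.3},
    {"delta_pos":[-0.04,0.2,0],"delta_rot":[0,0,0],"hand":0.3},
    {"delta_pos":[-0.05,0.2,0],"delta_rot":[0,0,0],"hand":0.3},
    {"delta_pos":[-0.05,0.2,0],"delta_rot":[0,0,0],"hand":0.3},
    {"delta_pos":[-0.04,0.2,0],"delta_rot":[0,0,0],"hand":0.3},
    {"delta_pos":[-0.05,0.2,0],"delta_rot":[0,0,0],"hand":0.3}
  ]
}}

```text
t: 8.2
eef_pos: [0.5568, -0.0971, 0.2101]
ee_rot: [-3.141, -0.0, -2.913]
force: [2.2, -4.4, -7.0]
width: 0.0111
```

```bash
python3 st.py
```

```text
t 8.2 sh [-0.0012 -0.0367  0.2101] Fsh [ 1.12 -4.79 -6.95] M [-1.72 -0.33  0.07] w 0.0111
```

Call:
{"fn": "move_arm", "kwargs": {
  "rows": [
    {"delta_pos":[-0.05,0.2,0],"delta_rot":[0,0,0],"hand":0.3},
    {"delta_pos":[-0.05,0.2,0],"delta_rot":[0,0,0],"hand":0.3},
    {"delta_pos":[-0.04,0.2,0],"delta_rot":[0,0,0],"hand":0.3},
    {"delta_pos":[-0.05,0.2,0],"delta_rot":[0,0,0],"hand":0.3},
    {"delta_pos":[-0.05,0.2,0],"delta_rot":[0,0,0],"hand":0.3},
    {"delta_pos":[-0.04,0.2,0],"delta_rot":[0,0,0],"hand":0.3},
    {"delta_pos":[-0.05,0.2,0],"delta_rot":[0,0,0],"hand":0.3},
    {"delta_pos":[-0.05,0.2,0],"delta_rot":[0,0,0],"hand":0.3},
    {"delta_pos":[-0.04,0.2,0],"delta_rot":[0,0,0],"hand":0.3},
    {"delta_pos":[-0.05,0.2,0],"delta_rot":[0,0,0],"hand":0.3}
  ]
}}

```text
t: 9.2
eef_pos: [0.552, -0.077, 0.21]
ee_rot: [3.142, -0.0, -2.913]
force: [1.1, -4.5, -6.9]
width: 0.0111
```

```bash
python3 st.py
```

```text
t 9.2 sh [-0.0012 -0.016   0.21  ] Fsh [ 0.04 -4.66 -6.91] M [-1.76  0.1  -0.04] w 0.0111
```

Call:
{"fn": "move_arm", "kwargs": {
  "rows": [
    {"delta_pos":[-0.02,0.1,0],"delta_rot":[0,0,0],"hand":0.3},
    {"delta_pos":[-0.03,0.1,0],"delta_rot":[0,0,0],"hand":0.3},
    {"delta_pos":[-0.02,0.1,0],"delta_rot":[0,0,0],"hand":0.3},
    {"delta_pos":[-0.02,0.1,0],"delta_rot":[0,0,0],"hand":0.3},
    {"delta_pos":[-0.03,0.1,0],"delta_rot":[0,0,0],"hand":0.3},
    {"delta_pos":[-0.02,0.1,0],"delta_rot":[0,0,0],"hand":0.3},
    {"delta_pos":[-0.02,0.1,0],"delta_rot":[0,0,0],"hand":0.3},
    {"delta_pos":[-0.03,0.1,0],"delta_rot":[0,0,0],"hand":0.3},
    {"delta_pos":[-0.02,0.1,0],"delta_rot":[0,0,0],"hand":0.3},
    {"delta_pos":[-0.02,0.1,0],"delta_rot":[0,0,0],"hand":0.3}
  ]
}}

```text
t: 10.2
eef_pos: [0.5497, -0.0672, 0.21]
ee_rot: [3.142, -0.0, -2.913]
force: [-1.8, -3.5, -6.7]
width: 0.011
```

```bash
python3 st.py
```

```text
t 10.2 sh [-0.0012 -0.0058  0.21  ] Fsh [-2.56 -3.   -6.73] M [-1.42  0.72  0.02] w 0.011
```

Call:
{"fn": "move_arm", "kwargs": {
  "rows": [
    {"delta_pos":[-0.02,0.1,0],"delta_rot":[0,0,0],"hand":0.3},
    {"delta_pos":[-0.02,0.1,0],"delta_rot":[0,0,0],"hand":0.3},
    {"delta_pos":[-0.02,0.1,0],"delta_rot":[0,0,0],"hand":0.3},
    {"delta_pos":[-0.02,0.1,0],"delta_rot":[0,0,0],"hand":0.3},
    {"delta_pos":[-0.02,0.1,0],"delta_rot":[0,0,0],"hand":0.3},
    {"delta_pos":[-0.02,0.1,0],"delta_rot":[0,0,0],"hand":0.3},
    {"delta_pos":[-0.02,0.1,0],"delta_rot":[0,0,0],"hand":0.3},
    {"delta_pos":[-0.03,0.1,0],"delta_rot":[0,0,0],"hand":0.3},
    {"delta_pos":[-0.02,0.1,0],"delta_rot":[0,0,0],"hand":0.3},
    {"delta_pos":[-0.02,0.1,0],"delta_rot":[0,0,0],"hand":0.3}
  ]
}}

```text
t: 11.2
eef_pos: [0.5474, -0.0572, 0.2099]
ee_rot: [3.142, -0.001, -2.913]
force: [-3.0, -4.7, -5.6]
width: 0.0113
```

```bash
python3 st.py
```

```text
t 11.2 sh [-0.0012  0.0044  0.2099] Fsh [-3.98 -3.89 -5.62] M [-1.44  1.19  0.02] w 0.0113
```

```bash
python3 - <<'E'
from station import *
from h import *
b=grab_frame("scene")[190:345,195:395]; cv2.imwrite("pics/s2.png",cv2.resize(b,None,fx=3.8,fy=3.8,interpolation=cv2.INTER_CUBIC))
E
```

```text
(no output)
```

View pics/s2.png

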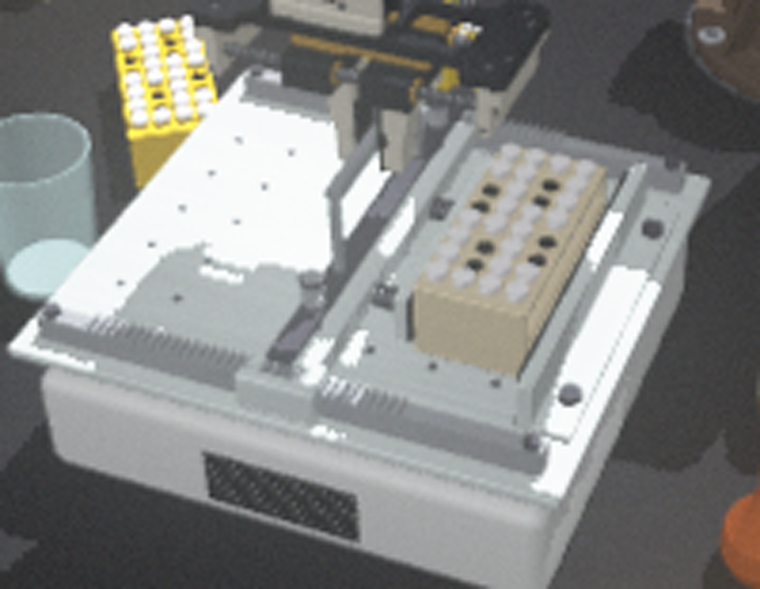

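The rack is square against the jaw, with a small gap to the stop, seen around crop (530,350). I'll creep on and watch the force.

Call:
{"fn": "move_arm", "kwargs": {
  "rows": [
    {"delta_pos":[-0.03,0.1,0],"delta_rot":[0,0,0],"hand":0.3},
    {"delta_pos":[-0.03,0.1,0],"delta_rot":[0,0,0],"hand":0.3},
    {"delta_pos":[-0.03,0.1,0],"delta_rot":[0,0,0],"hand":0.3},
    {"delta_pos":[-0.03,0.1,0],"delta_rot":[0,0,0],"hand":0.3},
    {"delta_pos":[-0.03,0.1,0],"delta_rot":[0,0,0],"hand":0.3},
    {"delta_pos":[-0.02,0.1,0],"delta_rot":[0,0,0],"hand":0.3},
    {"delta_pos":[0,0,0],"delta_rot":[0,0,0],"hand":0.3},
    {"delta_pos":[0,0,0],"delta_rot":[0,0,0],"hand":0.3},
    {"delta_pos":[0,0,0],"delta_rot":[0,0,0],"hand":0.3},
    {"delta_pos":[0,0,0],"delta_rot":[0,0,0],"hand":0.3}
  ]
}}

```text
t: 12.25
eef_pos: [0.546, -0.0512, 0.21]
ee_rot: [3.142, -0.0, -2.913]
force: [-1.8, -5.1, -6.0]
width: 0.0107
```

```bash
python3 st.py
```

```text
t 12.25 sh [-0.0011  0.0106  0.21  ] Fsh [-2.96 -4.53 -6.01] M [-1.36  1.19  0.01] w 0.0107
```

Call:
{"fn": "move_arm", "kwargs": {
  "rows": [
    {"delta_pos":[-0.03,0.1,0],"delta_rot":[0,0,0],"hand":0.3},
    {"delta_pos":[-0.02,0.1,0],"delta_rot":[0,0,0],"hand":0.3},
    {"delta_pos":[-0.03,0.1,0],"delta_rot":[0,0,0],"hand":0.3},
    {"delta_pos":[-0.02,0.1,0],"delta_rot":[0,0,0],"hand":0.3},
    {"delta_pos":[0,0,0],"delta_rot":[0,0,0],"hand":0.3},
    {"delta_pos":[0,0,0],"delta_rot":[0,0,0],"hand":0.3},
    {"delta_pos":[0,0,0],"delta_rot":[0,0,0],"hand":0.3},
    {"delta_pos":[0,0,0],"delta_rot":[0,0,0],"hand":0.3},
    {"delta_pos":[0,0,0],"delta_rot":[0,0,0],"hand":0.3},
    {"delta_pos":[0,0,0],"delta_rot":[0,0,0],"hand":0.3}
  ]
}}

```text
t: 13.25
eef_pos: [0.5451, -0.0476, 0.2101]
ee_rot: [-3.141, -0.0, -2.913]
force: [-1.2, -7.0, -6.0]
width: 0.0109
```

```bash
python3 st.py
```

```text
t 13.25 sh [-0.0012  0.0143  0.2101] Fsh [-2.76 -6.59 -5.96] M [-2.19  1.06  0.07] w 0.0109
```

The jaw is compressing at about 0.6 N/mm, with stop contact at a bar position of about 9 to 10 mm. Notches lie at -95.2 + 6k mm, which gives 18.8 mm as the next one (about 8.6 N). I'll push to about 20 mm and hold.

Call:
{"fn": "move_arm", "kwargs": {
  "rows": [
    {"delta_pos":[-0.03,0.1,0],"delta_rot":[0,0,0],"hand":0.3},
    {"delta_pos":[-0.02,0.1,0],"delta_rot":[0,0,0],"hand":0.3},
    {"delta_pos":[-0.03,0.1,0],"delta_rot":[0,0,0],"hand":0.3},
    {"delta_pos":[-0.02,0.1,0],"delta_rot":[0,0,0],"hand":0.3},
    {"delta_pos":[-0.03,0.1,0],"delta_rot":[0,0,0],"hand":0.3},
    {"delta_pos":[0,0.05,0],"delta_rot":[0,0,0],"hand":0.3},
    {"delta_pos":[0,0,0],"delta_rot":[0,0,0],"hand":0.3},
    {"delta_pos":[0,0,0],"delta_rot":[0,0,0],"hand":0.3},
    {"delta_pos":[0,0,0],"delta_rot":[0,0,0],"hand":0.3},
    {"delta_pos":[0,0,0],"delta_rot":[0,0,0],"hand":0.3}
  ]
}}

```text
t: 14.25
eef_pos: [0.5439, -0.0426, 0.2103]
ee_rot: [-3.14, -0.0, -2.913]
force: [-0.5, -9.0, -6.8]
width: 0.0109
```

```bash
python3 st.py
```

```text
t 14.25 sh [-0.0012  0.0193  0.2103] Fsh [-2.56 -8.69 -6.85] M [-3.34  1.02 -0.01] w 0.0109
```

Call:
{"fn": "move_arm", "kwargs": {
  "rows": [
    {"delta_pos":[-0.02,0.05,0],"delta_rot":[0,0,0],"hand":0.3},
    {"delta_pos":[-0.01,0.05,0],"delta_rot":[0,0,0],"hand":0.3},
    {"delta_pos":[-0.01,0.05,0],"delta_rot":[0,0,0],"hand":0.3},
    {"delta_pos":[0,0,0],"delta_rot":[0,0,0],"hand":0.3},
    {"delta_pos":[0,0,0],"delta_rot":[0,0,0],"hand":0.3},
    {"delta_pos":[0,0,0],"delta_rot":[0,0,0],"hand":0.3},
    {"delta_pos":[0,0,0],"delta_rot":[0,0,0],"hand":0.3},
    {"delta_pos":[0,0,0],"delta_rot":[0,0,0],"hand":0.3},
    {"delta_pos":[0,0,0],"delta_rot":[0,0,0],"hand":0.3},
    {"delta_pos":[0,0,0],"delta_rot":[0,0,0],"hand":0.3}
  ]
}}

```text
t: 15.25
eef_pos: [0.5436, -0.0413, 0.2103]
ee_rot: [-3.14, -0.0, -2.913]
force: [-0.7, -10.2, -6.4]
width: 0.0111
```

```bash
python3 st.py; python3 - <<'E'
from station import *
from h import *
b=grab_frame("scene")[190:345,195:395]; cv2.imwrite("pics/s3.png",cv2.resize(b,None,fx=3.8,fy=3.8,interpolation=cv2.INTER_CUBIC))
E
```

```text
t 15.25 sh [-0.0012  0.0208  0.2103] Fsh [-3.01 -9.76 -6.4 ] M [-3.71  0.95  0.1 ] w 0.0111
```

View pics/s3.png

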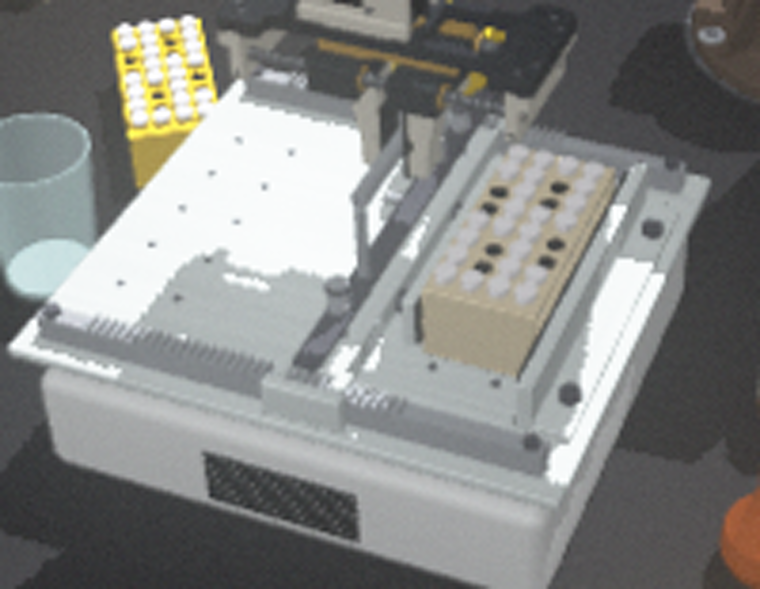

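The rack is flush along the stop and square, and force is about 9.8 N with the bar still up. I'll back off 2 mm to the notch position, then lower slowly.

Call:
{"fn": "move_arm", "kwargs": {
  "rows": [
    {"delta_pos":[0.02,-0.1,0],"delta_rot":[0,0,0],"hand":0.3},
    {"delta_pos":[0.03,-0.1,0],"delta_rot":[0,0,0],"hand":0.3},
    {"delta_pos":[0,0,0],"delta_rot":[0,0,0],"hand":0.3},
    {"delta_pos":[0,0,-0.1],"delta_rot":[0,0,0],"hand":0.3},
    {"delta_pos":[0,0,-0.1],"delta_rot":[0,0,0],"hand":0.3},
    {"delta_pos":[0,0,-0.1],"delta_rot":[0,0,0],"hand":0.3},
    {"delta_pos":[0,0,-0.1],"delta_rot":[0,0,0],"hand":0.3},
    {"delta_pos":[0,0,0],"delta_rot":[0,0,0],"hand":0.3},
    {"delta_pos":[0,0,0],"delta_rot":[0,0,0],"hand":0.3},
    {"delta_pos":[0,0,0],"delta_rot":[0,0,0],"hand":0.3}
  ]
}}

```text
t: 16.3
eef_pos: [0.544, -0.0429, 0.2063]
ee_rot: [-3.14, -0.0, -2.913]
force: [-1.7, -8.9, -6.1]
width: 0.0107
```

```bash
python3 st.py
```

```text
t 16.3 sh [-0.0012  0.0191  0.2063] Fsh [-3.73 -8.22 -6.06] M [-2.8   1.15 -0.01] w 0.0107
```

The z force is still the spring's 6 N only 2.7 mm above the seat, so the blades are dropping into the notches. I'll lower the rest.

Call:
{"fn": "move_arm", "kwargs": {
  "rows": [
    {"delta_pos":[0,0,-0.07],"delta_rot":[0,0,0],"hand":0.3},
    {"delta_pos":[0,0,-0.07],"delta_rot":[0,0,0],"hand":0.3},
    {"delta_pos":[0,0,-0.07],"delta_rot":[0,0,0],"hand":0.3},
    {"delta_pos":[0,0,-0.07],"delta_rot":[0,0,0],"hand":0.3},
    {"delta_pos":[0,0,-0.02],"delta_rot":[0,0,0],"hand":0.3},
    {"delta_pos":[0,0,0],"delta_rot":[0,0,0],"hand":0.3},
    {"delta_pos":[0,0,0],"delta_rot":[0,0,0],"hand":0.3},
    {"delta_pos":[0,0,0],"delta_rot":[0,0,0],"hand":0.3},
    {"delta_pos":[0,0,0],"delta_rot":[0,0,0],"hand":0.3},
    {"delta_pos":[0,0,0],"delta_rot":[0,0,0],"hand":0.3}
  ]
}}

```text
t: 17.3
eef_pos: [0.544, -0.043, 0.2036]
ee_rot: [-3.14, -0.0, -2.913]
force: [-2.5, -8.0, -3.2]
width: 0.0105
```

```bash
python3 st.py
```

```text
t 17.3 sh [-0.0012  0.019   0.2036] Fsh [-4.3  -7.2  -3.16] M [-2.8   1.43 -0.02] w 0.0105
```

Call:
{"fn": "move_arm", "kwargs": {
  "rows": [
    {"delta_pos":[0,0,-0.05],"delta_rot":[0,0,0],"hand":0.3},
    {"delta_pos":[0,0,0],"delta_rot":[0,0,0],"hand":0.3},
    {"delta_pos":[0.01,-0.04,0],"delta_rot":[0,0,0],"hand":0.3},
    {"delta_pos":[0.01,-0.04,0],"delta_rot":[0,0,0],"hand":0.3},
    {"delta_pos":[0.01,-0.02,0],"delta_rot":[0,0,0],"hand":0.3},
    {"delta_pos":[0,0,0],"delta_rot":[0,0,0],"hand":0.3},
    {"delta_pos":[0,0,0],"delta_rot":[0,0,0],"hand":0.3},
    {"delta_pos":[0,0,0],"delta_rot":[0,0,0],"hand":0.3},
    {"delta_pos":[0,0,0],"delta_rot":[0,0,0],"hand":0.3},
    {"delta_pos":[0,0,0],"delta_rot":[0,0,0],"hand":0.3}
  ]
}}

```text
t: 18.3
eef_pos: [0.5443, -0.0439, 0.2036]
ee_rot: [-3.14, 0.0, -2.913]
force: [-4.0, -6.4, -0.7]
width: 0.0112
```

```bash
python3 st.py
```

```text
t 18.3 sh [-0.0011  0.018   0.2036] Fsh [-5.33 -5.27 -0.69] M [-2.26  2.03  0.07] w 0.0112
```

Seated: the height didn't change on a further down command, and the z load is about 0. I'll release gently.

Call:
{"fn": "move_arm", "kwargs": {
  "rows": [
    {"delta_pos":[0.01,-0.04,0],"delta_rot":[0,0,0],"hand":0.3},
    {"delta_pos":[0,-0.02,0],"delta_rot":[0,0,0],"hand":0.3},
    {"delta_pos":[0,0,0],"delta_rot":[0,0,0],"hand":1.3},
    {"delta_pos":[0,0,0],"delta_rot":[0,0,0],"hand":1.6},
    {"delta_pos":[0,0,0],"delta_rot":[0,0,0],"hand":2.0},
    {"delta_pos":[0,0,0],"delta_rot":[0,0,0],"hand":2.6},
    {"delta_pos":[0,0,0],"delta_rot":[0,0,0],"hand":3.2},
    {"delta_pos":[0,0,0],"delta_rot":[0,0,0],"hand":4.0},
    {"delta_pos":[0,0,0],"delta_rot":[0,0,0],"hand":4.5},
    {"delta_pos":[0,0,0],"delta_rot":[0,0,0],"hand":5}
  ]
}}

```text
t: 19.3
eef_pos: [0.5444, -0.0437, 0.2025]
ee_rot: [3.142, -0.0, -2.913]
force: [0.1, -1.0, 0.1]
width: 0.047
```

Call:
{"fn": "move_arm", "kwargs": {
  "rows": [
    {"delta_pos":[0,0,0.2],"delta_rot":[0,0,0],"hand":5},
    {"delta_pos":[0,0,0.6],"delta_rot":[0,0,0],"hand":5},
    {"delta_pos":[0,0,1.2],"delta_rot":[0,0,0],"hand":5},
    {"delta_pos":[0,0,2],"delta_rot":[0,0,0],"hand":5},
    {"delta_pos":[0,0,2],"delta_rot":[0,0,0],"hand":5},
    {"delta_pos":[0,0,2],"delta_rot":[0,0,0],"hand":5},
    {"delta_pos":[0,0,2],"delta_rot":[0,0,0],"hand":5},
    {"delta_pos":[0,0,1],"delta_rot":[0,0,0],"hand":5},
    {"delta_pos":[0,0,0],"delta_rot":[0,0,0],"hand":5},
    {"delta_pos":[0,0,0],"delta_rot":[0,0,0],"hand":5}
  ]
}}

```text
t: 20.3
eef_pos: [0.544, -0.0437, 0.3122]
ee_rot: [3.141, -0.0, -2.913]
force: [0.9, -0.0, -0.9]
width: 0.0503
```

```bash
python3 st.py; python3 - <<'E'
from station import *
from h import *
g=grab_frame("scene");cv2.imwrite("pics/s4f.png",g)
b=g[190:345,195:395]; b=cv2.resize(b,None,fx=3.8,fy=3.8,interpolation=cv2.INTER_CUBIC)
for z,col in((.2,(0,0,255)),(.204,(0,255,0))):
  for x in(-.055,0,.055):
    p=(proj("scene",w([x,-.115+.132,z]))-(195,190)+.5)*3.8; cv2.circle(b,tuple(int(v) for v in p),3,col,1)
cv2.imwrite("pics/s4.png",b)
E
```

```text
t 20.3 sh [-0.0013  0.0183  0.3122] Fsh [ 0.89 -0.21 -0.86] M [ 0.01 -0.01  0.02] w 0.0503
```

View pics/s4.png

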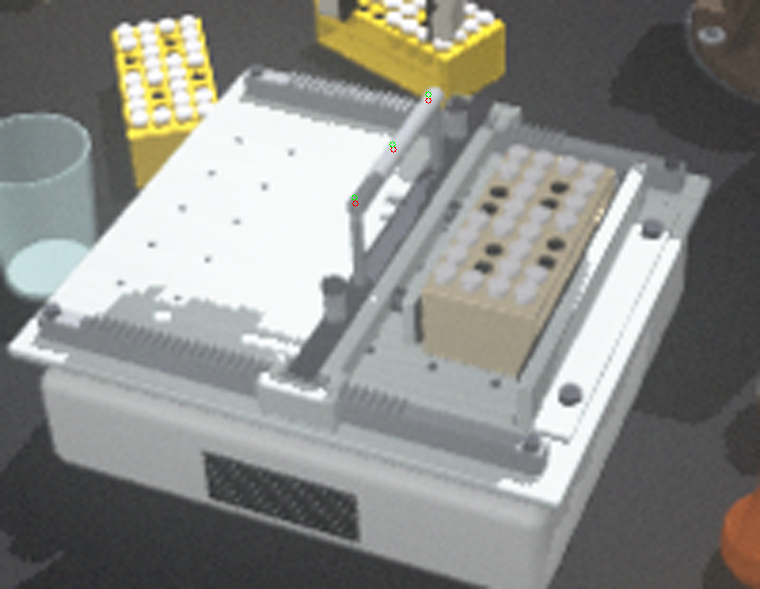

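The bar is free and the arm clear. The markers for s = 132 mm sit on the bar at (355,200) to (428,98). I'll zoom in and compare heights.

```bash
python3 - <<'E'
from h import *
out=[]
for f,s,o in(("pics/scene0.png",.018,(238,198)),("pics/s4f.png",.132,(280,205))):
    g=cv2.imread(f)[o[1]:o[1]+60,o[0]:o[0]+48];g=cv2.resize(g,None,fx=8,fy=8,interpolation=cv2.INTER_CUBIC)
    for z,ds,col in((.2,0,(0,0,255)),(.204,0,(0,255,0)),(.2,-.006,(255,0,0))):
        for x in(-.05,0,.05):
            p=(proj("scene",w([x,-.115+s+ds,z]))-o+.5)*8; cv2.circle(g,tuple(int(v) for v in p),4,col,1)
    out.append(g)
cv2.imwrite("pics/z4.png",np.hstack(out))
E
```

```text
(no output)
```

View pics/z4.png

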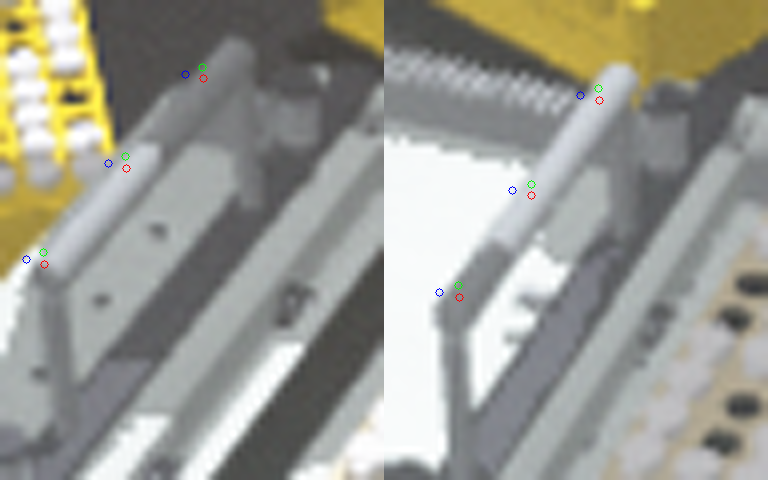

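```bash
python3 - <<'E'
from station import *
print(job_done())
E
```

```text
the job is handed in; nothing more can be done
None
```

The rack is clamped on the shaker with the release bar back down, and the job was handed in at about 20 s. No verdict is reported.

**What I did:**
- I gripped the release bar at about s = 18 mm and lifted it roughly 6.5 mm before the rack was touched.
- I slid the clamp 116 mm at 1–2 cm/s with the bar up, pushing the rack to the end stop. The stop face came out near +132 mm.
- I pressed to about 9.8 N at the tool, then backed off about 2 mm and lowered the bar into the notch 114 mm from the start. Then I released it and raised the arm clear.

**Last checks:**
- **Bar seating:** before release, the bar was at the same height as at the start (0.2036 m TCP). It did not move on a further 0.5 mm down command, so the blades are in the notches.
- **Clamp holding:** after release, the picture showed the bar at s ≈ 132 mm, not slipped back a notch. The rack looked square against the stop.
- **Final jaw force:** I estimate 7–8.5 N from the tool force and spring rate. It was not measured after release.

**What disagreed or was left unchecked:**
- The first camera estimate of the clamp position was 21–22 mm, against about 20 mm by touch. The notch that fits is at 18 mm.
- A sideways force of up to about 5 N built up along the bar, probably from a small error in my shaker angle.
- I did not measure the rack's angle, take a final top view, or check after release that the beaker, bottle and bulb were where they started.

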